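# Free a stuck tube block from its swivel stand

### The arm

A 6-joint arm with a two-finger parallel gripper is mounted at the origin on the work surface. World frame = base frame: x ahead of the robot, y to its left, z up, the work surface at z = 0. Lengths are in m, angles in degrees, forces in N, time in s.
With the tool pointing down it reaches from about 0.35 to 0.95 m from the base axis. Payload 17.4 kg.
Tool frame: the origin (TCP) lies between the finger pads; the fingertips stand arm.nose_length ahead of it and the grasp point (between the pads) is the TCP (arm.nose_length is the distance from the TCP to the fingertips, in m); z points along the fingers, y is the line along which they close (so a half turn about z gives the same grasp; the last joint's range is limited). The gripper opens to 93 mm and grips with 3 to 60 N. Pads are 15 mm wide; open, the fingers measure 128 mm over their backs; the gripper's body (75 mm by 188 mm) begins 65 mm behind the grasp point.
Start: joints at [-68.342, 6.646, 82.598, -0, 90.757, -2.166], TCP at [0.273, -0.617, 0.238] pointing down, gripper open.
Joint ranges: [-162.19, 162.19], [-47.58, 125.68], [4.15, 143.07], [-65.23, 245.23], [0.69, 171.88], [-170.13, 170.13]. Speed limits (degrees/s): [108.29, 108.29, 127.2, 180, 180, 180].

### API

Orientations are given as a 3x3 rotation matrix whose columns are the frame's x, y, z axes.
In Python, from bench import arm, camera, calibration gives the robot as it stands.
- The arm moves only by the shell command python3 -m crank 'ROWS' [OPENING] [FORCE]. ROWS is JSON, a list of rows, each an object with "translation": the shift along the tool's x, y, z in mm, a list of three; "delta_rot": the turn, a rotation vector about the tool's x, y, z in rad, a list of three. A call has 1 to 10 rows; each row is the pose to reach, as a shift and turn from the pose commanded when the call began, along the tool's axes at that moment; what a row does not reach only later rows make up. A row lasts 1/12 s, in which the tool goes at most 41.7 mm and 7.16 degrees, less where a joint would pass 70% of its speed; a pose out of reach is approached as far as the arm can. A call with a gripper value outside its range is refused whole. OPENING is the closure, from 0 (fully open) to 1 (shut), set as the call begins (- or left out, the last holds). The fingers move at their own pace and stop on an object; FORCE is the grip in N (left out, the last holds). Time passes only in rows, so rows that repeat a pose let the fingers close. It gives the time, the measured TCP pose, the force, the opening and the grip force at its end, in the units of the state.
- arm.sense(): the state, without advancing time (a new reading comes with each control period).
- camera(name): name is "scene" or "side" or "wrist"; returns the picture (480x640x3 uint8, red, green, blue); there is no depth.
- calibration(name): a dict with "fov_y" (degrees; the focal length in pixels is half the picture's height over the tangent of half this angle, whatever the lens; pixels are square), "cx", "cy" (the principal point, pixels), "R" (3x3) and "t" (3): a world point X has camera coordinates R X + t. Camera axes: x right, y down, z forward; pixel columns grow to the right and rows downward; lengths in m; the calibration is good to about 2 mm. A picture is of the moment at which its call begins: read the wrist's pose just before it. calibration takes no time and is no camera call; for the wrist camera it gives the pose at the moment of the call.
- arm.job_done(): hands the job in; it is judged then, once.
The state is a dict: "clock": time; "q": joint angles; "joint_vel": joint speeds; "effort": joint torques, N m; "eef_pos": TCP position; "tool_rot": TCP orientation; "wrist_force": force on the tool from outside, world axes, zero at the start; "moment": the same for the moment, N m; "gripper_width": opening from 0.0 (shut) to 1.0 (fully open); "grip_force": force on a finger pad.
Only numpy, scipy, OpenCV 4.12 (cv2) and the standard library are available. Lean on these libraries where they do the work, as an engineer would, in place of code of your own. Each camera call takes 0.05 s, during which the arm holds its last target. There are 200 camera calls.

### The job

Turn the stand's lock collar until its lug points at the raised bar, so that the stand is locked, and leave it there. Then take the aluminium block by its fin, rock it side to side in its socket until it comes free, and lift it straight up. Finish still holding it in the gripper, upright and still, just clear above the socket (its underside about 20 mm above the rim), without putting it down or letting go; leave the other things on the table alone.

Things in the scene. Friction and masses are not known exactly. Their poses are not given: they have to be found in the camera images.
- stand: Swivel stand, fixed: flat grey plate 140 (x) x 330 (y) x 10 mm; origin at the centre of its underside, z up. A white socket housing 63 x 76 mm (x, y), 44 mm high is centred 70 mm along +y; a steel pillar with the lock collar is centred 80 mm along -y. In the socket a rubber keeper pad on each y side stands over the block's foot and bars a straight pull.
- socket_mouth (a point): Centre of the socket's open mouth, level with its rim, 44 mm above the table; axes are the stand's. Socket 34 mm deep, 43 mm wide in x, 56 in y (lowest 12 mm: 46). The keeper pads lie 21 to 31 mm above its floor. A pad slides only outward along y, needs about 9 N, stays where it is pushed; each must go out 3 to 5 mm to free the foot.
- block: Stuck block, plain aluminium, 220 to 370 g, seated on the socket floor, axes as the stand's; origin at the centre of its underside. Foot 40 x 44 x 9 mm (x, y, z), body 38 x 38 up to z 55, central upright fin 12 thick (x), 36 wide (y), z 55 to 100. Seated, the underside is 10 mm and the fin top 110 mm above the table.
- block_fin (a point): Centre of the fin's top edge, 100 mm above the block's underside. The block rocks only with the fin top going to +y and -y, tipping on the foot's lower edge 22 mm to that side, up to about 0.24 rad; leaning 0.15 to 0.22 rad drives that side's pad out 3 to 5 mm. Some 5 N sideways at the fin do it.
- collar (a joint): Angle of the captive lock collar about the upright pillar, rad, growing anticlockwise seen from above. It starts at 0 to 0.6; at 1.35 its lug points at the raised bar (locked); it can be turned too far, to a stop at 1.75. Stiff (0.25 N m), stays where it is left.
- collar_lug (a point): Top centre of the collar's upright lug, 50 mm from the pillar axis, 72 mm above the table; x points radially outward, y along the way of turning. The lug is 10 mm thick along y, 16 mm along x, and stands free upward from 38 mm above the table; below it is a 12 mm high arm to the collar ring (62 mm across, its top 42 mm above the table).
- collar_axis (a point): Point on the pillar's axis (the collar's hinge, vertical), 72 mm above the table, level with the top of the lug; the pillar itself ends 52 mm above the table.
- locked_mark (a point): Top of the raised locked mark, a small upright aluminium bar 9 x 16 mm on the plate, 22 mm above the table, 75 mm from the pillar axis toward the stand's -y end. (The other mark, a 3 mm high round button, is the open one.)
- rack: Bystander: white test tube rack, 220 x 60 x 60 mm, with tubes up to 136 mm high; fixed; origin under its centre.
- scissors: Bystander: scissors with red handles, about 140 mm long, lying flat.
- battery: Bystander: standing battery cell, 33 mm across, 60 mm high, behind (+x of) the stand; origin under its centre.
- beaker: Bystander: glass beaker, 66 mm across, 85 mm high; origin under its centre.
- tape: Bystander: roll of tape lying flat, 84 mm across, 20 mm high.
- cap: Bystander: black screw cap, 22 mm across, 18 mm high, on the table in front of (-x of) the stand.
- vial: Bystander: small amber vial, 26 mm across, 55 mm high, behind (+x of) the stand; origin under its centre.
Not all that is in view belongs to the job. Several things have the shape of the block; the one meant has the colours described above.

How it is judged (in metres and radians):
On the way, in this order (a step that is already met when the one before it is completed fails the run):
1. the lock collar is at its locked mark with the block still seated (value of joint collar between 1.23 and 1.47 rad and z of block in the frame of socket_mouth below -0.025 m), for 0.3 s.
2. the block is rocked (leaning over 0.08 rad) in its socket, collar locked (value of joint collar between 1.23 and 1.47 rad and angle between block's own z axis and vertical above 0.08 rad and z of block in the frame of socket_mouth below -0.02 m), for 0.05 s.
3. the block is lifted clear of the socket (value of joint collar between 1.23 and 1.47 rad and z of block in the frame of socket_mouth above 0.004 m), for 0.1 s.
At the end, for the whole second after the job is handed in: The collar lug is within 0.12 rad of the locked mark (joint 1.23 to 1.47); the block is held in the fingers, still, upright within 0.2 rad, its underside 6 to 45 mm above the socket rim and its centre within 25 mm of the socket's axis, touching nothing of the stand (value of joint collar between 1.23 and 1.47 rad and z of block in the frame of socket_mouth between 0.006 and 0.045 m and horizontal distance between block and socket_mouth below 0.025 m and angle between block's own z axis and vertical below 0.2 rad and contact force between block and the fingers above 1 N and contact force between block and stand below 0.2 N and linear speed of block below 0.03 m/s and angular speed of block below 0.3 rad/s); the arm keeps its last pose, push and grip.
It fails at once if the block is pulled up while the collar is not at its locked mark (z of block in the frame of socket_mouth above -0.015 m and not (value of joint collar between 1.23 and 1.47 rad)).
It fails at once if the block is snatched far up or away (underside over 90 mm above the rim, or 80 mm aside) (z of block in the frame of socket_mouth above 0.09 m or horizontal distance between block and socket_mouth above 0.08 m).
It fails at once if another thing on the table is moved more than 30 mm (distance of any of scissors, battery, beaker, tape, cap, vial from where it was at the start of the episode above 0.03 m).
It also fails if it takes over 64 s, if anything falls off the work surface, if the arm or the gripper's body presses on something with over 40 N, if the wrist force passes 120 N, or if a joint passes its speed limit or range.

## Working session

There is one attempt and no reset: what is moved stays moved. The work goes in short steps, Python scripts to look and compute and a shell command to move; the robot and the scene stay as the last step left them, time stands still between calls to the robot, and variables do not carry over. Pictures are saved under pics/ and viewed, at most 10 in all, crops included, and the job is handed in when it is done.

```bash
ls; mkdir -p pics
python3 - <<'E'
from bench import arm,camera,calibration
import cv2,numpy as np
for n in ["scene","side"]:
    cv2.imwrite(f"pics/{n}0.png",camera(n)[:,:,::-1])
    print(n,calibration(n))
s=arm.sense();print(s,arm.nose_length)
E
```

```text
pics
scene {'fov_y': 45.02331921954864, 'cx': 314.48402084141895, 'cy': 246.44287329649273, 'R': array([[-0.04289709,  0.99901328, -0.01150247],
       [ 0.75586301,  0.02492336, -0.65425526],
       [-0.65332301, -0.03675994, -0.75618632]]), 't': array([ 0.01459514, -0.31586254,  1.74267805])}
side {'fov_y': 47.82771736327655, 'cx': 322.79649272746127, 'cy': 226.2008211597249, 'R': array([[-0.99668506, -0.08133693,  0.0017881 ],
       [-0.04277044,  0.50515024, -0.86197095],
       [ 0.06920681, -0.85919005, -0.50695452]]), 't': array([0.5179003 , 0.10341943, 1.15372704])}
{'clock': 0.1, 'q': array([-6.83417131e+01,  6.67038776e+00,  8.26328964e+01,  4.71709936e-05,
        9.07566604e+01, -2.16821982e+00]), 'joint_vel': array([-0.03896871, -0.06818387, -0.02686665,  0.03727428,  0.07515315,
        0.01486181]), 'effort': array([ 2.44458643e-03, -7.22889447e+01, -6.23867869e+01,  7.81852193e-02,
        2.26916070e-02, -1.44987553e-05]), 'eef_pos': array([ 0.27258063, -0.61732593,  0.23698003]), 'tool_rot': array([[ 9.14772882e-01,  4.03968348e-01, -3.85367306e-04],
       [ 4.03968530e-01, -9.14772365e-01,  9.72671739e-04],
       [ 4.04052338e-05, -1.04544999e-03, -9.99999453e-01]]), 'wrist_force': array([ 0.08432088, -0.22972915, -0.38044603]), 'moment': array([-0.06288028, -0.04262956,  0.02948441]), 'grip_force': 0.0, 'gripper_width': 0.9994191710218023} 0.019
```

View pics/scene0.png

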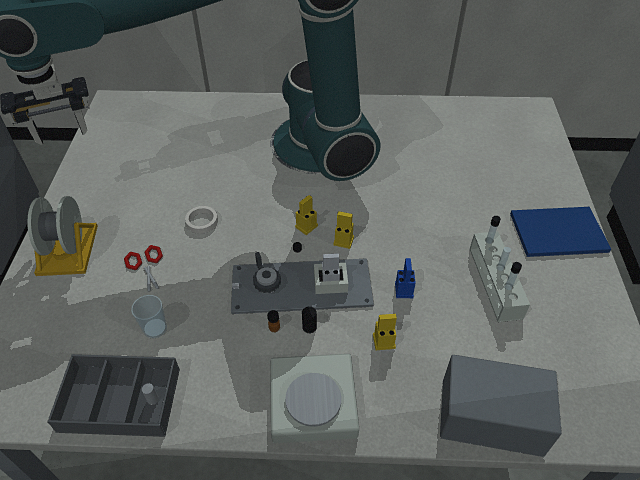

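View pics/side0.png

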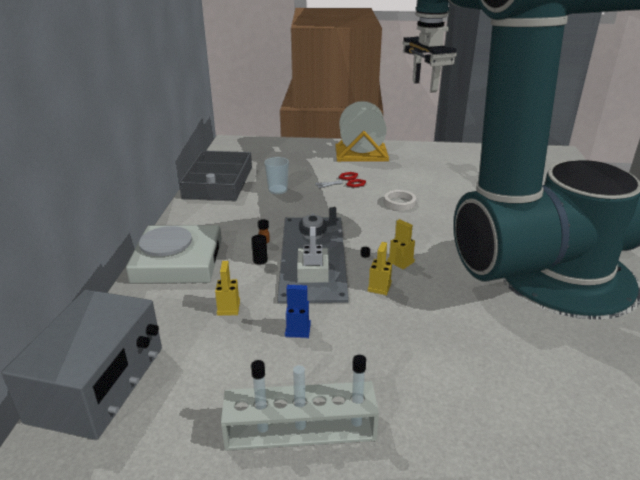

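The scene picture shows the stand at about (232–372, 258–312), with the block's fin at (331,262), the collar at (266,277), its lug at (258,258) and the raised bar at (236,286). I'll zoom in on both views.

Run:
```python
import cv2,numpy as np
a=cv2.imread("pics/scene0.png")[240:330,222:382];b=cv2.imread("pics/side0.png")[195:310,240:370]
cv2.imwrite("pics/z1.png",cv2.resize(a,None,fx=5,fy=5,interpolation=cv2.INTER_CUBIC))
cv2.imwrite("pics/z2.png",cv2.resize(b,None,fx=5,fy=5,interpolation=cv2.INTER_CUBIC))
```

```text
(no output)
```

View pics/z1.png

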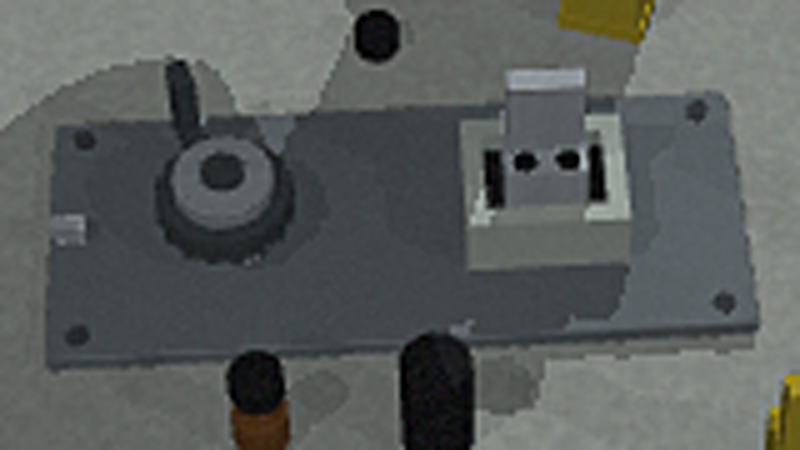

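View pics/z2.png

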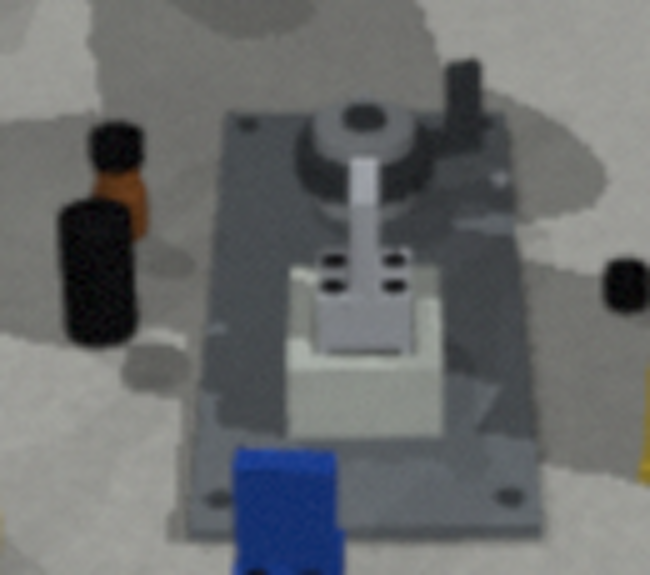

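The crops show the plate corners, the fin top (scene zoom 546,79; side zoom 364,180), the pillar top and the lug. The lug points toward −x. Next I'll fit the stand pose and lug angle.

```bash
cat > h.py <<'E'
import numpy as np
from bench import arm,camera,calibration
def proj(c,X):
    p=np.asarray(X)@c["R"].T+c["t"]; f=240/np.tan(np.radians(c["fov_y"]/2))
    return p[...,:2]/p[...,2:]*f+[c["cx"],c["cy"]]
def S2W(p,L):
    c,s=np.cos(p[2]),np.sin(p[2]); L=np.asarray(L,float)
    return np.stack([p[0]+c*L[...,0]-s*L[...,1],p[1]+s*L[...,0]+c*L[...,1],L[...,2]],-1)
E
python3 - <<'E'
from h import *
from scipy.optimize import least_squares
cs,cd=calibration("scene"),calibration("side")
L=[[-.07,-.165,.01],[-.07,.165,.01],[.07,.165,.01],[.07,-.165,.01],[0,.07,.11],[0,-.08,.052]]
ps=np.array([[57,125],[725,92],[757,326],[48,362],[546,79],[222,171]])/5+[222,240]
pd=np.array([[505,113],[540,530],[188,530],[228,112],[364,180],[364,117]])/5+[240,195]
def r(p):
    W=S2W(p,L);return np.r_[(proj(cs,W)-ps).ravel(),(proj(cd,W)-pd).ravel()]
o=least_squares(r,[.6,0,0],loss="soft_l1");p=o.x
print(p,np.round(r(p).reshape(-1,2),1).tolist())
ls=np.array([177,64])/5+[222,240];ld=np.array([464,63])/5+[240,195]
def g(a):
    th=-np.pi/2-1.35+a[0]
    W=S2W(p,[.05*np.cos(th),-.08+.05*np.sin(th),.072]);return np.r_[proj(cs,W)-ls,proj(cd,W)-ld]
a=least_squares(g,[.3]);print("collar",a.x,g(a.x))
np.save("p.npy",p)
th=-np.pi/2-1.35+a.x[0]
print("lug",S2W(p,[.05*np.cos(th),-.08+.05*np.sin(th),.072]),"axis",S2W(p,[0,-.08,.072]),"fin",S2W(p,[0,.07,.11]))
E
```

```text
[ 0.54417759 -0.02170853  0.09547163] [[0.0, -0.9], [0.3, -0.7], [0.7, -1.1], [-0.5, -1.1], [0.2, -0.7], [0.4, 0.1], [-0.1, -0.8], [0.0, -1.6], [-0.9, -1.1], [-1.0, -0.3], [-0.7, 0.1], [-0.3, 0.8]]
collar [0.17187756] [ 0.63821347  1.1430683  -0.45622108 -0.04550085]
lug [ 0.50764352 -0.12479365  0.072     ] axis [ 0.55180372 -0.10134421  0.072     ] fin [0.53750472 0.04797269 0.11      ]
```

```bash
cat >> h.py <<'E'
from scipy.spatial.transform import Rotation as Ro
def yawR(a):
    x=np.array([np.cos(a),np.sin(a),0]);z=np.array([0,0,-1.]);return np.stack([x,np.cross(z,x),z],1)
def move(P,R,s=None):
    s=s or arm.sense();R0=s["tool_rot"]
    print("mm",np.round(1e3*R0.T@(np.asarray(P)-s["eef_pos"]),1),"rot",np.round(Ro.from_matrix(R0.T@R).as_rotvec(),4))
E
python3 - <<'E'
from h import *
p=np.load("p.npy");move([.52,-.06,.26],yawR(p[2]+np.pi/2))
move([.46,-.125,.26],yawR(np.radians(28)))
E
```

```text
mm [ 451.5 -409.9  -22.6] rot [-9.0000e-04 -7.0000e-04 -1.2504e+00]
mm [ 370.3 -374.7  -22.6] rot [-0.001  -0.0001 -0.0728]
```

```bash
python3 -m crank '[{"translation":[185,-187,-22],"delta_rot":[0,0,-0.03]},{"translation":[370,-375,-22],"delta_rot":[0,0,-0.07]},{"translation":[370,-375,-22],"delta_rot":[0,0,-0.07]},{"translation":[370,-375,-22],"delta_rot":[0,0,-0.07]},{"translation":[370,-375,-22],"delta_rot":[0,0,-0.07]},{"translation":[370,-375,-22],"delta_rot":[0,0,-0.07]},{"translation":[370,-375,-22],"delta_rot":[0,0,-0.07]},{"translation":[370,-375,-22],"delta_rot":[0,0,-0.07]},{"translation":[370,-375,-22],"delta_rot":[0,0,-0.07]},{"translation":[370,-375,-22],"delta_rot":[0,0,-0.07]}]'
python3 - <<'E'
from h import *
move([.46,-.125,.26],yawR(np.radians(28)))
E
```

```text
clock: 0.93
eef_pos: [0.4204, -0.2264, 0.2554]
tool_rot: [[0.884, 0.467, 0.0], [0.467, -0.884, 0.0], [0.0, 0.0, -1.0]]
wrist_force: [0.6, 0.0, -0.1]
gripper_width: 1.001
grip_force: 0.0
mm [ 82.3 -71.2  -4.6] rot [ 0.     -0.0001 -0.0033]
```

```bash
python3 -m crank '[{"translation":[82,-71,-4],"delta_rot":[0,0,0]},{"translation":[82,-71,-4],"delta_rot":[0,0,0]},{"translation":[82,-71,-4],"delta_rot":[0,0,0]},{"translation":[82,-71,-4],"delta_rot":[0,0,0]},{"translation":[82,-71,-4],"delta_rot":[0,0,0]},{"translation":[82,-71,-4],"delta_rot":[0,0,0]}]' 0.5
python3 - <<'E'
from h import *
import cv2
c=calibration("wrist");im=camera("wrist");cv2.imwrite("pics/w1.png",im[:,:,::-1])
np.savez("w1.npz",**c)
p=np.load("p.npy");print(proj(c,S2W(p,[[0,-.08,.052],[0,.07,.11],[0,-.155,.022],[-.07,-.165,.01]])),proj(c,np.array([.5076,-.1248,.072])),-c["R"].T@c["t"])
E
```

```text
clock: 1.43
eef_pos: [0.4596, -0.1276, 0.2592]
tool_rot: [[0.884, 0.467, -0.0], [0.467, -0.884, -0.0], [-0.0, -0.0, -1.0]]
wrist_force: [-1.2, 0.2, 0.1]
gripper_width: 0.621
grip_force: 0.0
[[340.58215612 100.60991602]
 [123.07684839  -3.14411345]
 [417.68737926 137.4940528 ]
 [391.37438381 212.45976691]] [341.07910531 167.55090977] [ 0.52387771 -0.09302322  0.40566529]
```

View pics/w1.png

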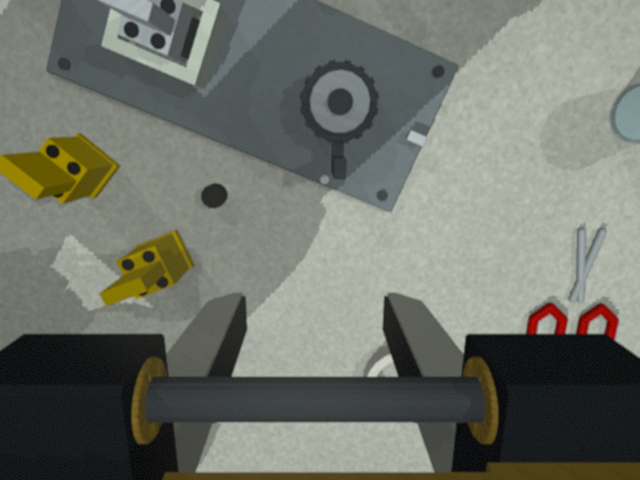

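Wrist view: the pillar is at (340,101), the lug top at (339,167) and the bar at (417,136), all within 2 px of the predictions. The fit is good, so I'll go to the lug.

Run:
```python
from h import *
move([.5078,-.1246,.068],yawR(np.radians(28)))
```

```text
mm [ 44.4  19.5 191.2] rot [-0.0001  0.0004 -0.0036]
```

```bash
python3 -m crank '[{"translation":[22,10,0],"delta_rot":[0,0,0]},{"translation":[44,19.5,10],"delta_rot":[0,0,0]},{"translation":[44,19.5,50],"delta_rot":[0,0,0]},{"translation":[44,19.5,90],"delta_rot":[0,0,0]},{"translation":[44,19.5,130],"delta_rot":[0,0,0]},{"translation":[44,19.5,160],"delta_rot":[0,0,0]},{"translation":[44,19.5,180],"delta_rot":[0,0,0]},{"translation":[44,19.5,191],"delta_rot":[0,0,0]},{"translation":[44,19.5,191],"delta_rot":[0,0,0]},{"translation":[44,19.5,191],"delta_rot":[0,0,0]}]' && python3 -m crank '[{"translation":[0,0,0],"delta_rot":[0,0,0]},{"translation":[0,0,0],"delta_rot":[0,0,0]},{"translation":[0,0,0],"delta_rot":[0,0,0]},{"translation":[0,0,0],"delta_rot":[0,0,0]},{"translation":[0,0,0],"delta_rot":[0,0,0]},{"translation":[0,0,0],"delta_rot":[0,0,0]}]' 1 15
```

```text
clock: 2.32
eef_pos: [0.5079, -0.1248, 0.0691]
tool_rot: [[0.885, 0.466, 0.0], [0.466, -0.885, -0.0], [0.0, 0.0, -1.0]]
wrist_force: [0.6, -0.4, 0.5]
gripper_width: 0.499
grip_force: 0.0
clock: 2.82
eef_pos: [0.5079, -0.124, 0.0687]
tool_rot: [[0.884, 0.467, 0.0], [0.467, -0.884, -0.0], [0.0, 0.0, -1.0]]
wrist_force: [0.5, 0.3, -1.0]
gripper_width: 0.122
grip_force: 0.0
```

```bash
python3 -m crank '[{"translation":[0,0,0],"delta_rot":[0,0,0]},{"translation":[0,0,0],"delta_rot":[0,0,0]},{"translation":[0,0,0],"delta_rot":[0,0,0]}]'
python3 - <<'E'
from h import *
s=arm.sense();p=np.load("p.npy");ax=S2W(p,[0,-.08,.072]);d=s["eef_pos"]-ax;d[2]=0
# current angle from tool pos and from tool yaw
ang=np.arctan2(d[1],d[0]);y=np.arctan2(*s["tool_rot"][[1,0],0])
print("r",np.hypot(*d[:2]),"collar(pos)",np.mod(ang-p[2]+np.pi/2+1.35,2*np.pi),"collar(yaw)",np.mod(y+np.pi-p[2]+np.pi/2+1.35,2*np.pi))
for a in np.arange(1,13)*0.1:
    c,si=np.cos(a),np.sin(a);t=np.array([c*d[0]-si*d[1],si*d[0]+c*d[1],0])-d
    print(round(a,2),np.round(1e3*s["tool_rot"].T@t,1))
E
```

```text
clock: 3.07
eef_pos: [0.5078, -0.124, 0.0686]
tool_rot: [[0.884, 0.467, 0.0], [0.467, -0.884, 0.0], [0.0, 0.0, -1.0]]
wrist_force: [-2.3, 0.9, 4.7]
gripper_width: 0.102
grip_force: 15.0
r 0.04944051795079135 collar(pos) 0.1586518295656969 collar(yaw) 0.16951492839532456
0.1 [0.2 4.9 0. ]
0.2 [0.9 9.8 0. ]
0.3 [ 2.  14.6  0. ]
0.4 [ 3.7 19.3  0. ]
0.5 [ 5.8 23.8  0. ]
0.6 [ 8.3 28.   0. ]
0.7 [11.3 32.   0. ]
0.8 [14.6 35.6  0. ]
0.9 [18.3 38.9  0. ]
1.0 [22.3 41.8  0. ]
1.1 [26.5 44.4  0. ]
1.2 [31.  46.4  0. ]
```

```bash
python3 -m crank '[{"translation":[0.2,4.9,0],"delta_rot":[0,0,-0.1]},{"translation":[0.9,9.8,0],"delta_rot":[0,0,-0.2]},{"translation":[2,14.6,0],"delta_rot":[0,0,-0.3]},{"translation":[3.7,19.3,0],"delta_rot":[0,0,-0.4]},{"translation":[5.8,23.8,0],"delta_rot":[0,0,-0.5]},{"translation":[8.3,28,0],"delta_rot":[0,0,-0.6]},{"translation":[11.3,32,0],"delta_rot":[0,0,-0.7]},{"translation":[14.6,35.6,0],"delta_rot":[0,0,-0.8]},{"translation":[18.3,38.9,0],"delta_rot":[0,0,-0.9]},{"translation":[18.3,38.9,0],"delta_rot":[0,0,-0.9]}]'
python3 - <<'E'
from h import *
s=arm.sense();p=np.load("p.npy");ax=S2W(p,[0,-.08,.072]);d=s["eef_pos"]-ax;d[2]=0
ang=np.arctan2(d[1],d[0]);y=np.arctan2(*s["tool_rot"][[1,0],0])
print("r",np.hypot(*d[:2]),"collar(pos)",np.mod(ang-p[2]+np.pi/2+1.35,2*np.pi),"collar(yaw)",np.mod(y+np.pi-p[2]+np.pi/2+1.35,2*np.pi))
for a in [.1,.2,.25,.3,.35]:
    c,si=np.cos(a),np.sin(a);t=np.array([c*d[0]-si*d[1],si*d[0]+c*d[1],0])-d
    print(round(a,2),np.round(1e3*s["tool_rot"].T@t,1))
E
```

```text
clock: 3.9
eef_pos: [0.543, -0.1504, 0.0687]
tool_rot: [[0.179, 0.984, 0.001], [0.984, -0.179, -0.001], [-0.001, 0.001, -1.0]]
wrist_force: [7.6, -3.7, 0.2]
gripper_width: 0.11
grip_force: 15.0
r 0.04979715987182381 collar(pos) 1.076622285875556 collar(yaw) 1.0742965966650946
0.1 [0.3 5.  0. ]
0.2 [1.  9.9 0. ]
0.25 [ 1.6 12.3  0. ]
0.3 [ 2.3 14.7  0. ]
0.35 [ 3.1 17.1  0. ]
```

```bash
python3 -m crank '[{"translation":[0.3,5,0],"delta_rot":[0,0,-0.1]},{"translation":[1,9.9,0],"delta_rot":[0,0,-0.2]},{"translation":[1.9,13.5,0],"delta_rot":[0,0,-0.275]},{"translation":[1.9,13.5,0],"delta_rot":[0,0,-0.275]},{"translation":[1.9,13.5,0],"delta_rot":[0,0,-0.275]},{"translation":[1.9,13.5,0],"delta_rot":[0,0,-0.275]}]'
python3 - <<'E'
from h import *
s=arm.sense();p=np.load("p.npy");ax=S2W(p,[0,-.08,.072]);d=s["eef_pos"]-ax;d[2]=0
ang=np.arctan2(d[1],d[0]);y=np.arctan2(*s["tool_rot"][[1,0],0])
print("r",np.hypot(*d[:2]),"collar(pos)",np.mod(ang-p[2]+np.pi/2+1.35,2*np.pi),"collar(yaw)",np.mod(y+np.pi-p[2]+np.pi/2+1.35,2*np.pi))
E
```

```text
clock: 4.4
eef_pos: [0.5564, -0.1512, 0.0687]
tool_rot: [[-0.086, 0.996, 0.002], [0.996, 0.086, -0.002], [-0.002, 0.002, -1.0]]
wrist_force: [6.6, -6.0, -1.6]
gripper_width: 0.11
grip_force: 15.1
r 0.050024215366962714 collar(pos) 1.346026943276108 collar(yaw) 1.3406691812446425
```

```bash
python3 -m crank '[{"translation":[0,0,0],"delta_rot":[0,0,0]},{"translation":[0,0,0],"delta_rot":[0,0,0]},{"translation":[0,0,0],"delta_rot":[0,0,0]},{"translation":[0,0,0],"delta_rot":[0,0,0]},{"translation":[0,0,-20],"delta_rot":[0,0,0]},{"translation":[0,0,-60],"delta_rot":[0,0,0]},{"translation":[0,0,-100],"delta_rot":[0,0,0]},{"translation":[0,0,-140],"delta_rot":[0,0,0]},{"translation":[0,0,-160],"delta_rot":[0,0,0]},{"translation":[0,0,-160],"delta_rot":[0,0,0]}]' 0.6
python3 - <<'E'
from h import *
import cv2
p=np.load("p.npy")
a=camera("scene");c=calibration("wrist");w=camera("wrist")
z=cv2.resize(a[240:330,222:382],(640,360),interpolation=cv2.INTER_CUBIC)
cv2.imwrite("pics/v2.png",np.vstack([cv2.resize(w,(320,240)).repeat(1,0),np.zeros((0,320,3),np.uint8)])[:,:,::-1])
o=np.zeros((600,640,3),np.uint8);o[:360]=z;o[360:,:320]=cv2.resize(w,(320,240));cv2.imwrite("pics/v2.png",o[:,:,::-1])
f=S2W(p,[0,.07,.11]);print("fin px wrist/2",proj(c,f)/2+[0,360], "lug px", proj(c,S2W(p,[0,-.13,.072]))/2+[0,360],"scene",(proj(calibration("scene"),S2W(p,[0,-.13,.072]))-[222,240])*4)
f[2]=.23;move(f,yawR(p[2]+np.pi/2))
E
```

```text
clock: 5.23
eef_pos: [0.5569, -0.1507, 0.2341]
tool_rot: [[-0.089, 0.996, 0.007], [0.996, 0.089, -0.002], [-0.003, 0.007, -1.0]]
wrist_force: [1.3, -0.3, 0.0]
gripper_width: 0.399
grip_force: 0.0
fin px wrist/2 [157.83358527 300.374956  ] lug px [158.25546289 477.11426393] scene [ 89.44401456 119.7278192 ]
mm [199.2  -0.5  -1.3] rot [ 0.0009  0.0003 -0.006 ]
```

View pics/v2.png

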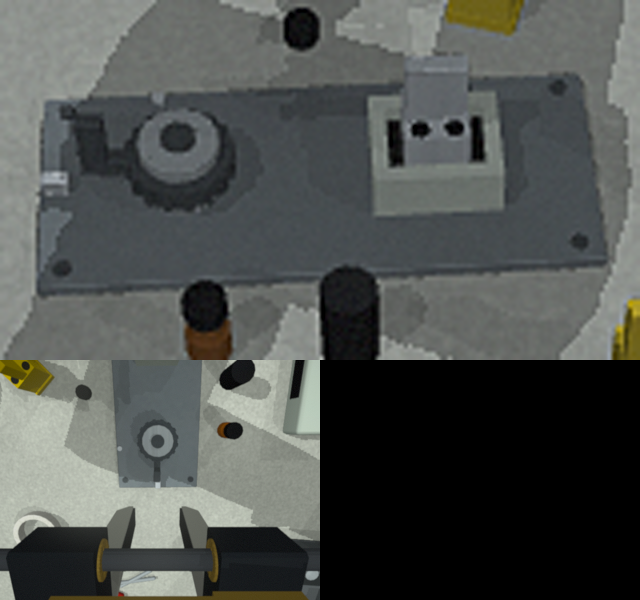

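The lug is locked: in the wrist view it points straight at the bar. Now I'll go over the fin and check alignment.

```bash
python3 -m crank '[{"translation":[40,0,0],"delta_rot":[0,0,0]},{"translation":[80,0,0],"delta_rot":[0,0,0]},{"translation":[90,0,0],"delta_rot":[0,0,0]},{"translation":[90,0,0],"delta_rot":[0,0,0]},{"translation":[90,0,0],"delta_rot":[0,0,0]}]'
python3 - <<'E'
from h import *
import cv2
p=np.load("p.npy")
s=arm.sense();c=calibration("wrist");w=camera("wrist");cv2.imwrite("pics/w3.png",w[:,:,::-1])
np.savez("w3.npz",**c)
print(proj(c,S2W(p,[[-.006,.052,.11],[.006,.052,.11],[-.006,.088,.11],[.006,.088,.11],[0,-.08,.052]])))
f=S2W(p,[0,.07,.11]);f[2]=.093;move(f,yawR(p[2]+np.pi/2))
E
```

```text
clock: 5.75
eef_pos: [0.5474, -0.0606, 0.2272]
tool_rot: [[-0.091, 0.996, -0.002], [0.996, 0.091, 0.0], [0.0, -0.002, -1.0]]
wrist_force: [-0.5, 0.5, 0.2]
gripper_width: 0.402
grip_force: 0.0
[[308.18734432  99.51458922]
 [328.7203867   99.43976404]
 [307.72504253  31.80004191]
 [329.08755773  31.71164828]
 [318.07779123 278.95556556]]
mm [1.096e+02 1.000e-01 1.344e+02] rot [-0.0014 -0.     -0.0053]
```

View pics/w3.png

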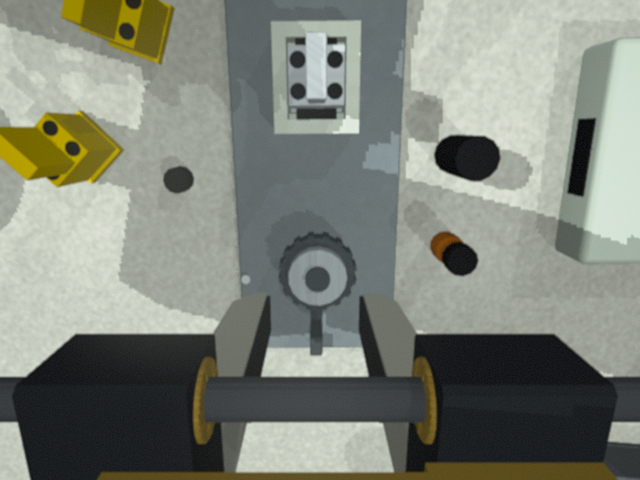

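The fin top is at about (306–327, 32–100), some 1 mm left of the prediction. Descending onto it now.

```bash
python3 -m crank '[{"translation":[40,0,0],"delta_rot":[0,0,0]},{"translation":[80,-0.5,0],"delta_rot":[0,0,0]},{"translation":[110,-1,0],"delta_rot":[0,0,-0.005]},{"translation":[110,-1,20],"delta_rot":[0,0,-0.005]},{"translation":[110,-1,60],"delta_rot":[0,0,-0.005]},{"translation":[110,-1,95],"delta_rot":[0,0,-0.005]},{"translation":[110,-1,120],"delta_rot":[0,0,-0.005]},{"translation":[110,-1,134],"delta_rot":[0,0,-0.005]},{"translation":[110,-1,134],"delta_rot":[0,0,-0.005]},{"translation":[110,-1,134],"delta_rot":[0,0,-0.005]}]' && python3 -m crank '[{"translation":[0,0,0],"delta_rot":[0,0,0]},{"translation":[0,0,0],"delta_rot":[0,0,0]},{"translation":[0,0,0],"delta_rot":[0,0,0]},{"translation":[0,0,0],"delta_rot":[0,0,0]},{"translation":[0,0,0],"delta_rot":[0,0,0]},{"translation":[0,0,0],"delta_rot":[0,0,0]},{"translation":[0,0,0],"delta_rot":[0,0,0]},{"translation":[0,0,0],"delta_rot":[0,0,0]}]' 1 30
python3 - <<'E'
from h import *
p=np.load("p.npy");s=arm.sense();R0=s["tool_rot"]
tip=s["eef_pos"];ux=S2W(p,[1,0,0])-S2W(p,[0,0,0])
for sg in (1,-1):
    piv=S2W(p,[0,.07+.022*sg,.01])
    for th in (.05,.1,.15,.19,.21):
        Q=Ro.from_rotvec(-sg*th*ux).as_matrix()
        P=piv+Q@(tip-piv);print(sg,th,np.round(1e3*R0.T@(P-tip),1),np.round(Ro.from_matrix(R0.T@Q@R0).as_rotvec(),3))
E
```

```text
clock: 6.63
eef_pos: [0.5371, 0.048, 0.0948]
tool_rot: [[-0.094, 0.996, -0.001], [0.996, 0.094, -0.0], [-0.0, -0.001, -1.0]]
wrist_force: [-0.1, 0.3, 0.8]
gripper_width: 0.399
grip_force: 0.0
clock: 7.3
eef_pos: [0.5371, 0.0487, 0.0951]
tool_rot: [[-0.095, 0.995, 0.001], [0.995, 0.095, 0.0], [-0.0, 0.001, -1.0]]
wrist_force: [1.5, 0.7, 4.8]
gripper_width: 0.126
grip_force: 30.0
1 0.05 [ 4.3 -0.  -1. ] [-0.   -0.05 -0.  ]
1 0.1 [ 8.6 -0.  -1.7] [-0.  -0.1 -0. ]
1 0.15 [13.  -0.  -2.2] [-0.   -0.15 -0.  ]
1 0.19 [16.5 -0.  -2.5] [-0.   -0.19 -0.  ]
1 0.21 [18.2 -0.  -2.6] [-0.   -0.21 -0.  ]
-1 0.05 [-4.3  0.  -1. ] [0.   0.05 0.  ]
-1 0.1 [-8.6  0.  -1.8] [0.  0.1 0. ]
-1 0.15 [-13.    0.   -2.4] [0.   0.15 0.  ]
-1 0.19 [-16.5   0.   -2.8] [0.   0.19 0.  ]
-1 0.21 [-18.2   0.   -2.9] [0.   0.21 0.  ]
```

```bash
python3 -m crank '[{"translation":[4.3,0,-1],"delta_rot":[0,-0.05,0]},{"translation":[8.6,0,-1.7],"delta_rot":[0,-0.1,0]},{"translation":[13,0,-2.2],"delta_rot":[0,-0.15,0]},{"translation":[16.5,0,-2.5],"delta_rot":[0,-0.19,0]},{"translation":[16.5,0,-2.5],"delta_rot":[0,-0.19,0]},{"translation":[16.5,0,-2.5],"delta_rot":[0,-0.19,0]},{"translation":[16.5,0,-2.5],"delta_rot":[0,-0.19,0]}]' 1 40 ; python3 -c "
from h import *
print(np.degrees(0),Ro.from_matrix(arm.sense()['tool_rot']@np.diag([1,1,1])).apply([0,0,1]),arm.sense()['moment'])"
```

```text
clock: 7.88
eef_pos: [0.5356, 0.0646, 0.0976]
tool_rot: [[-0.093, 0.995, 0.019], [0.977, 0.095, -0.19], [-0.191, 0.001, -0.982]]
wrist_force: [0.8, -6.1, 5.4]
gripper_width: 0.126
grip_force: 40.0
0.0 [ 0.01903967 -0.18976967 -0.98164401] [-1.35467912 -0.270749   -0.00785398]
```

```bash
cat >> h.py <<'E'
def rock(ths,P0=(.5371,.0482,.0951)):
    p=np.load("p.npy");s=arm.sense();R0=s["tool_rot"];U=yawR(p[2]+np.pi/2);ux=S2W(p,[1,0,0])-S2W(p,[0,0,0])
    print("lean",Ro.from_matrix(U.T@R0).as_rotvec())
    for th in ths:
        piv=S2W(p,[0,.07+.022*np.sign(th),.01]);Q=Ro.from_rotvec(-th*ux).as_matrix()
        P=piv+Q@(np.array(P0)-piv);print(th,end=" ");move(P,Q@U)
E
python3 -c "
from h import *
rock([.12,.06,0.001,-.06,-.12,-.16,-.2])"
```

```text
lean [-8.77571084e-04 -1.91896005e-01  9.76166039e-05]
0.12 mm [-5.9 -0.1  1.7] rot [ 0.0009  0.0719 -0.0001]
0.06 mm [-10.9  -0.1   3.5] rot [ 9.000e-04  1.319e-01 -1.000e-04]
0.001 mm [-15.6  -0.1   5.6] rot [ 9.000e-04  1.909e-01 -1.000e-04]
-0.06 mm [-21.   -0.1   5.4] rot [ 9.000e-04  2.519e-01 -1.000e-04]
-0.12 mm [-26.2  -0.1   5.6] rot [ 0.0009  0.3119 -0.    ]
-0.16 mm [-29.8  -0.1   5.8] rot [ 0.0009  0.3519 -0.    ]
-0.2 mm [-33.2  -0.1   6.2] rot [ 0.0009  0.3919 -0.    ]
```

```bash
python3 -m crank '[{"translation":[-5.9,0,1.7],"delta_rot":[0,0.07,0]},{"translation":[-10.9,0,3.5],"delta_rot":[0,0.13,0]},{"translation":[-15.6,0,5.4],"delta_rot":[0,0.19,0]},{"translation":[-21,0,5.2],"delta_rot":[0,0.25,0]},{"translation":[-26.2,0,5.4],"delta_rot":[0,0.31,0]},{"translation":[-29.8,0,5.6],"delta_rot":[0,0.35,0]},{"translation":[-33,0,6],"delta_rot":[0,0.39,0]},{"translation":[-33,0,6],"delta_rot":[0,0.39,0]},{"translation":[-33,0,6],"delta_rot":[0,0.39,0]},{"translation":[-33,0,6],"delta_rot":[0,0.39,0]}]'
python3 - <<'E'
from h import *
import cv2
b=camera("side")[195:310,240:370];a=camera("scene")[240:330,222:382]
cv2.imwrite("pics/r1.png",np.hstack([cv2.resize(b,(390,345)),cv2.resize(a,(400,345))])[:,:,::-1])
rock([-.12,-.06,-0.001])
E
```

```text
clock: 8.72
eef_pos: [0.5387, 0.0322, 0.0977]
tool_rot: [[-0.093, 0.996, -0.018], [0.975, 0.095, 0.2], [0.2, 0.001, -0.98]]
wrist_force: [0.8, 5.5, 3.2]
gripper_width: 0.128
grip_force: 40.0
lean [-0.00092019  0.20136835  0.00031551]
-0.12 mm [ 5.4 -0.   1.7] rot [ 0.0009 -0.0814 -0.0003]
-0.06 mm [10.4 -0.   3.6] rot [ 0.0009 -0.1414 -0.0003]
-0.001 mm [15.1 -0.   5.7] rot [ 0.0009 -0.2004 -0.0003]
```

View pics/r1.png

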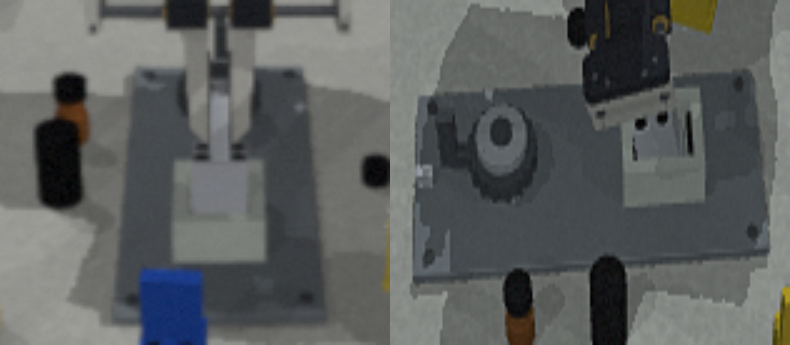

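The block leans cleanly with the tool, and the collar has not moved. Next I'll bring it upright and start the lift gently while watching the force.

```bash
python3 -m crank '[{"translation":[5.4,0,1.5],"delta_rot":[0,-0.08,0]},{"translation":[10.4,0,3.3],"delta_rot":[0,-0.14,0]},{"translation":[15.1,0,5.2],"delta_rot":[0,-0.2,0]},{"translation":[15.1,0,5.2],"delta_rot":[0,-0.2,0]},{"translation":[15.1,0,5.2],"delta_rot":[0,-0.2,0]},{"translation":[15.1,0,5.2],"delta_rot":[0,-0.2,0]}]' && python3 -m crank '[{"translation":[0,0,-3],"delta_rot":[0,0,0]},{"translation":[0,0,-6],"delta_rot":[0,0,0]},{"translation":[0,0,-9],"delta_rot":[0,0,0]},{"translation":[0,0,-12],"delta_rot":[0,0,0]},{"translation":[0,0,-14],"delta_rot":[0,0,0]},{"translation":[0,0,-14],"delta_rot":[0,0,0]}]'; python3 -c "
from h import *
rock([0.001])"
```

```text
clock: 9.32
eef_pos: [0.5369, 0.0477, 0.0953]
tool_rot: [[-0.095, 0.995, -0.0], [0.995, 0.095, 0.002], [0.002, -0.0, -1.0]]
wrist_force: [-1.9, 3.4, 4.3]
gripper_width: 0.127
grip_force: 40.0
clock: 9.82
eef_pos: [0.537, 0.0473, 0.1097]
tool_rot: [[-0.095, 0.996, 0.0], [0.996, 0.095, 0.0], [0.0, 0.0, -1.0]]
wrist_force: [0.9, 0.2, -2.7]
gripper_width: 0.126
grip_force: 40.0
lean [-2.79084814e-04  4.92693340e-05  7.25935113e-04]
0.001 mm [ 1.   0.2 14.6] rot [ 0.0003 -0.001  -0.0007]
```

Only the weight (about 2.7 N) is on the wrist, so the block is free. Continuing up.

```bash
python3 -m crank '[{"translation":[0.5,0,-5],"delta_rot":[0,0,0]},{"translation":[0.5,0,-10],"delta_rot":[0,0,0]},{"translation":[0.5,0,-15],"delta_rot":[0,0,0]},{"translation":[0.5,0,-20],"delta_rot":[0,0,0]},{"translation":[0.5,0,-25],"delta_rot":[0,0,0]},{"translation":[0.5,0,-30],"delta_rot":[0,0,0]},{"translation":[0.5,0,-35],"delta_rot":[0,0,0]},{"translation":[0.5,0,-40],"delta_rot":[0,0,0]},{"translation":[0.5,0,-40],"delta_rot":[0,0,0]},{"translation":[0.5,0,-40],"delta_rot":[0,0,0]}]' && python3 -m crank '[{"translation":[0,0,0],"delta_rot":[0,0,0]},{"translation":[0,0,0],"delta_rot":[0,0,0]},{"translation":[0,0,0],"delta_rot":[0,0,0]},{"translation":[0,0,0],"delta_rot":[0,0,0]},{"translation":[0,0,0],"delta_rot":[0,0,0]},{"translation":[0,0,0],"delta_rot":[0,0,0]}]'
python3 - <<'E'
from h import *
import cv2
b=camera("side")[175:310,240:370];a=camera("scene")[220:330,222:382]
cv2.imwrite("pics/f1.png",np.hstack([cv2.resize(b,(390,405)),cv2.resize(a,(400,405))])[:,:,::-1])
E
```

```text
clock: 10.65
eef_pos: [0.5369, 0.048, 0.1494]
tool_rot: [[-0.095, 0.995, 0.0], [0.995, 0.095, 0.0], [0.0, 0.0, -1.0]]
wrist_force: [-0.2, 0.3, -3.7]
gripper_width: 0.128
grip_force: 40.0
clock: 11.15
eef_pos: [0.5368, 0.0479, 0.1491]
tool_rot: [[-0.095, 0.995, -0.0], [0.995, 0.095, 0.0], [0.0, -0.0, -1.0]]
wrist_force: [0.2, -0.1, -2.7]
gripper_width: 0.127
grip_force: 40.0
```

View pics/f1.png

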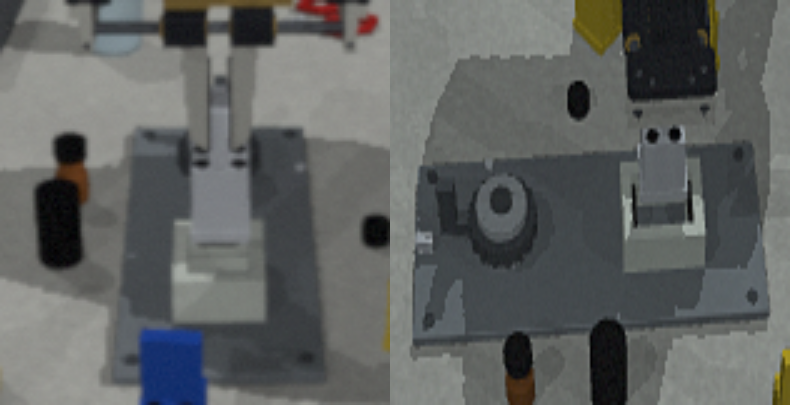

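The block hangs upright above the socket with its underside about 20 mm over the rim. The collar is still at the mark and the other things are where they were. Handing in.

```bash
python3 -c "
from bench import arm
print(arm.job_done())"
```

```text
the job is handed in; nothing more can be done
None
```

I turned the collar to its locked mark (about 1.34 rad measured), rocked the block free, and handed the job in with it held upright and still, its underside about 20 mm above the socket rim; the hand-in returned no verdict.

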